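# Bolt down the filling pump's cover plate

## Task

The cover plate of the filling pump is loose: tighten its four wing nuts clockwise, roughly half a turn each, until each one comes up snug, without overtightening any. Go crosswise: finish one nut, then the one diagonally opposite it, then the other two, so that the plate goes down level; leave the other things on the table alone.

Things in the scene. Friction and masses are not known exactly. Their poses are not given: they have to be found in the camera images.
- pump: Pump head of a filling depositor: square aluminium housing, 222 x 222 mm (foot 236 mm), 66 mm tall, fixed to the table. Origin at the centre of its underside; +x points to its back (a pipe stub), -x to its front (three outlet nozzles, towards the robot), +y to its left. The four wing-nut axes stand at (+-70, +-70) mm in its x, y.
- plate: Aluminium cover plate, 190 x 190 x 10 mm, 0.9 kg, lying loose in the housing's recess on sprung seal pads, with a round boss (60 mm wide, 4 mm high) in its middle. Origin at the centre of its underside, z up. At the start it stands 2 to 3 mm proud of its seated height (origin 60.5 mm above the pump's underside); the nuts press it down.
- nut1_mid (a point): Wing nut 1 of 4, front right seen from the robot, diagonal to nut 3. Steel hub 30 mm wide at its foot, 22 mm above, with a straight bar of two wings 78 mm tip to tip, 10 mm thick, 22 mm tall, its underside about 24 mm above the plate. Point on the nut's axis at half the bar's height; x along the wings, z up. Tightens clockwise from above, by pushing a wing round or gripping the bar.
- nut3_mid (a point): Wing nut 3 of 4, back left seen from the robot, diagonal to nut 1. Steel hub 30 mm wide at its foot, 22 mm above, with a straight bar of two wings 78 mm tip to tip, 10 mm thick, 22 mm tall, its underside about 24 mm above the plate. Point on the nut's axis at half the bar's height; x along the wings, z up. Tightens clockwise from above, by pushing a wing round or gripping the bar.
- nut2_mid (a point): Wing nut 2 of 4, front left seen from the robot, diagonal to nut 4. Steel hub 30 mm wide at its foot, 22 mm above, with a straight bar of two wings 78 mm tip to tip, 10 mm thick, 22 mm tall, its underside about 24 mm above the plate. Point on the nut's axis at half the bar's height; x along the wings, z up. Tightens clockwise from above, by pushing a wing round or gripping the bar.
- nut4_mid (a point): Wing nut 4 of 4, back right seen from the robot, diagonal to nut 2. Steel hub 30 mm wide at its foot, 22 mm above, with a straight bar of two wings 78 mm tip to tip, 10 mm thick, 22 mm tall, its underside about 24 mm above the plate. Point on the nut's axis at half the bar's height; x along the wings, z up. Tightens clockwise from above, by pushing a wing round or gripping the bar.
- twist1 (a joint): Elastic twist of nut 1's wings on its core, rad, = tightening torque / 3 Nm. The nut runs freely (0.1 Nm, twist 0.03), sinking 8 mm a turn, for a run of 2.6 to 3.5 rad that differs by nut and cannot be seen, only felt; then it meets its shoulder and torque climbs 3 Nm per rad. Snug: 0.3 Nm (0.1) or a little more; above 0.9 Nm (0.3) it strips. Back to about 0 when let go; the nut stays.
- twist3 (a joint): Elastic twist of nut 3's wings on its core, rad, = tightening torque / 3 Nm. The nut runs freely (0.1 Nm, twist 0.03), sinking 8 mm a turn, for a run of 2.6 to 3.5 rad that differs by nut and cannot be seen, only felt; then it meets its shoulder and torque climbs 3 Nm per rad. Snug: 0.3 Nm (0.1) or a little more; above 0.9 Nm (0.3) it strips. Back to about 0 when let go; the nut stays.
- twist2 (a joint): Elastic twist of nut 2's wings on its core, rad, = tightening torque / 3 Nm. The nut runs freely (0.1 Nm, twist 0.03), sinking 8 mm a turn, for a run of 2.6 to 3.5 rad that differs by nut and cannot be seen, only felt; then it meets its shoulder and torque climbs 3 Nm per rad. Snug: 0.3 Nm (0.1) or a little more; above 0.9 Nm (0.3) it strips. Back to about 0 when let go; the nut stays.
- twist4 (a joint): Elastic twist of nut 4's wings on its core, rad, = tightening torque / 3 Nm. The nut runs freely (0.1 Nm, twist 0.03), sinking 8 mm a turn, for a run of 2.6 to 3.5 rad that differs by nut and cannot be seen, only felt; then it meets its shoulder and torque climbs 3 Nm per rad. Snug: 0.3 Nm (0.1) or a little more; above 0.9 Nm (0.3) it strips. Back to about 0 when let go; the nut stays.
- spare_nut: Bystander: spare wing nut lying loose, 60 x 30 x 31 mm; origin at the centre of its underside. Leave alone.
- nozzle: Bystander: steel cone nozzle, 44 mm wide, 55 mm tall; origin at the centre of its underside. Leave alone.
- seal_ring: Bystander: black rubber ring, 60 mm wide, 6 mm thick; origin at the centre of its underside. Leave alone.
- jam_jar: Bystander: closed jar, 72 mm wide, 95 mm tall; origin at the centre of its underside. Leave alone.
- scraper: Bystander: bench scraper, steel blade 150 x 110 mm with a wooden grip, 18 mm high; origin at the centre of its underside. Leave alone.
- steel_cup: Bystander: steel cup, 80 mm wide, 75 mm tall; origin at the centre of its underside. Leave alone.
- bun: Bystander: crusty bun, 100 mm wide, 46 mm tall; origin at the centre of its underside. Leave alone.

How it is judged:
By the outcome, as a careful person would: the job done as asked, in the order asked, and still so for the second after the job is handed in, with the robot touching nothing.
It also fails if it takes over 64 s, if anything falls off the work surface, if the arm or the gripper's body presses on something with over 40 N, if the wrist force passes 120 N, or if a joint passes its speed limit or range.

## Robot

A 6-joint arm with a two-finger parallel gripper is mounted at the origin on the work surface. World frame = base frame: x ahead of the robot, y to its left, z up, the work surface at z = 0. Lengths are in m, angles in rad, forces in N, time in s.
With the tool pointing down it reaches from about 0.275 to 0.75 m from the base axis. Payload 10.2 kg.
Tool frame: the origin (TCP) lies midway between the tips of the shut fingers; the grasp point (between the pads) lies 19 mm behind it (env.hold_point_z is the distance from the TCP to the grasp point, in m); x points along the fingers, z is the direction in which the jaws open and shut, and the axes are right-handed (so a half turn about x gives the same grasp; the last joint's range is limited). The gripper opens to 85 mm and grips with 20 to 120 N. Pads are 22 mm wide; open, the fingers measure 114 mm over their backs; the gripper's body (76 mm by 85 mm) begins 54 mm behind the grasp point. The pads swing forward as they close: fully open they stand 13 mm farther back than shut.
Start: joints at [0.946, 0.313, 1.498, -0, 1.331, -0.223], TCP at [0.205, 0.483, 0.231] pointing down, gripper open.
Joint ranges: [-2.94, 2.94], [-0.97, 2.17], [0.19, 2.56], [-1.23, 4.37], [0.02, 3.11], [-2.88, 2.88]. Speed limits (rad/s): [2.39, 2.39, 3.01, 3.14, 3.14, 3.14].

## Interface

Orientations are given as a unit quaternion [x, y, z, w].
In Python, from bench import env, kinematics, monitor, eyes, job gives the robot as it stands. The module is installed in compiled form; this text tells all that it offers. Calls block until the motion is done:
- env.reach(position, orientation): joint-space move of the TCP to a pose.
- env.movel(position, velocity=0.15, frame=None, guard=None): straight line of the TCP; frame=None keeps the orientation; velocity is the mean speed in m/s. With guard (N) it stops when the force on the tool has changed by that much, and returns True; else False.
- env.set_joints(angles): joint-space move.
- env.release() and env.close_gripper(effort=None): open the fingers fully, or close them until they stop; effort is the grip in N (None keeps the last).
- env.hold(seconds).
- kinematics.ik(position, orientation): joint angles nearest the present ones, or None.
- monitor.sense(): the state.
- eyes.grab_frame(name): name is "scene" or "top" or "wrist"; returns a dict with "frame" (480x640x3 uint8, red, green, blue), "mtx" (3x3 intrinsics, pixels), "view" (4x4, takes a point from world to camera coordinates). Camera axes: x right, y down, z forward; pixel columns grow to the right and rows downward; lengths in m; the calibration is good to about 2 mm. The wrist camera is an equidistant fisheye: a pixel r from the principal point sees the ray r / f radians off the axis. A picture is of the moment at which its call begins. There is no depth.
A pose or a line that the arm cannot do raises env.MotionError and nothing moves.
- job.hand_in(): hands the job in, once; it reports no verdict.
The state is a dict: "clock": time; "joints": joint angles; "qvel": joint speeds; "joint_efforts": joint torques, N m; "position": TCP position; "ee_rot": TCP orientation; "contact_force": force on the tool from outside, world axes, zero at the start; "ft_torque": the same for the moment, N m; "finger_gap": opening from 0.0 (shut) to 1.0 (fully open).
Only numpy, scipy, OpenCV 4.12 (cv2) and the standard library are available. Lean on these libraries where they do the work, as an engineer would, in place of code of your own. Each camera call takes 0.05 s, during which the arm holds its last target. There are 200 camera calls.

## Working session

There is one attempt and no reset: what is moved stays moved. The work goes in short steps, each a Python script; the robot and the scene stay as the last script left them, time stands still between calls to the robot, and variables do not carry over. Pictures are saved under pics/ and viewed, about 8 in all and at most 12, crops included, and the job is handed in when it is done.

```bash
mkdir -p pics
python3 - <<'E'
from bench import env,eyes,monitor
import cv2,numpy as np
for n in("top","scene"):
    f=eyes.grab_frame(n); cv2.imwrite(f"pics/{n}0.png",f["frame"][:,:,::-1]); np.savez(f"{n}0.npz",**f)
    print(n,f["mtx"].tolist(),np.round(f["view"],4).tolist())
s=monitor.sense();print(s, env.hold_point_z)
E
```

```text
top [[466.4900920747473, 0.0, 323.1460001674232], [0.0, 466.4900920747473, 242.45941989277628], [0.0, 0.0, 1.0]] [[-0.0128, -0.9998, -0.0176, 0.0005], [-0.9988, 0.0136, -0.0481, 0.4927], [0.0483, 0.017, -0.9987, 0.998], [0.0, 0.0, 0.0, 1.0]]
scene [[502.64403824285995, 0.0, 317.2726927832242], [0.0, 502.64403824285995, 242.62065245272493], [0.0, 0.0, 1.0]] [[0.2986, 0.9543, -0.0119, -0.1243], [0.5372, -0.1784, -0.8243, -0.2047], [-0.7888, 0.2397, -0.566, 1.5484], [0.0, 0.0, 0.0, 1.0]]
{'clock': 0.1, 'joints': array([ 9.45573106e-01,  3.13403037e-01,  1.49832434e+00, -5.17714945e-06,
        1.33099091e+00, -2.23381344e-01]), 'qvel': array([-0.00038349, -0.00188766, -0.00284273,  0.00116166, -0.00011695,
        0.00081496]), 'joint_efforts': array([ 2.96974104e-03, -4.12899470e+01, -2.60142195e+01, -1.49032244e-04,
        3.08843577e-03,  5.01911217e-06]), 'position': array([0.20521008, 0.48300052, 0.23080154]), 'ee_rot': array([-0.39029825,  0.59009886,  0.39001372,  0.5893555 ]), 'contact_force': array([-1.07643248, -0.41610555,  0.13753018]), 'ft_torque': array([ 0.01801397,  0.01079616, -0.00568683]), 'finger_gap': 1.002770907532972} 0.0187
```

View pics/top0.png

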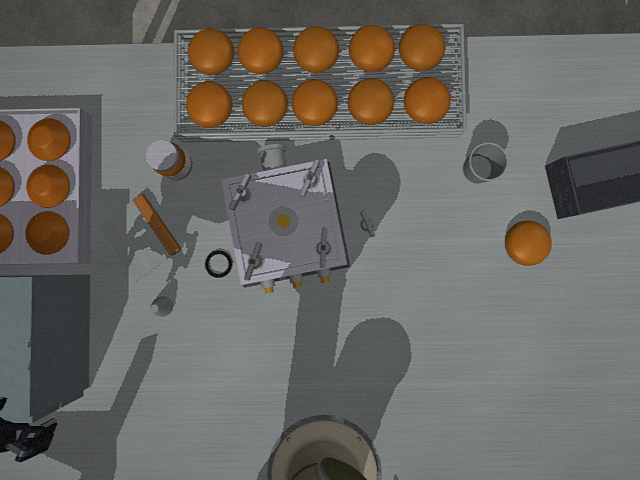

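View pics/scene0.png

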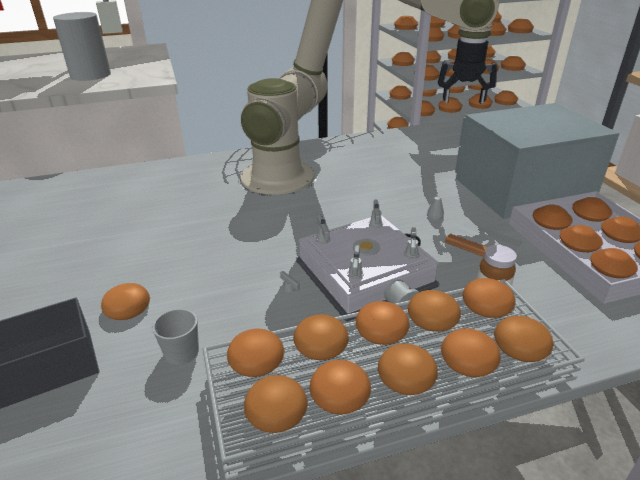

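```bash
cat > h.py <<'E'
import numpy as np,cv2
def ray(f,px,z):
    K,V=f["mtx"],f["view"]; R,t=V[:3,:3],V[:3,3]; c=-R.T@t
    d=R.T@np.linalg.solve(K,[px[0],px[1],1.]); return c+d*(z-c[2])/d[2]
def proj(f,p):
    q=f["view"][:3,:3]@p+f["view"][:3,3]; q=f["mtx"]@q; return q[:2]/q[2]
E
python3 - <<'E'
from h import *
t=dict(np.load("top0.npz"));s=dict(np.load("scene0.npz"))
a=cv2.resize(t["frame"][145:305,215:355],None,fx=3.75,fy=3.75,interpolation=cv2.INTER_CUBIC)
b=cv2.resize(s["frame"][195:315,290:445],None,fx=3.75,fy=3.75,interpolation=cv2.INTER_CUBIC)[:, :]
b=cv2.resize(s["frame"][190:300,300:445],(270*1,205))if 0 else b
c=np.zeros((600,800,3),np.uint8); c[:, :525]=a
c[:213,525:]=cv2.resize(b,(275,213)); 
k=s["frame"][195:280,345:430]; c[300:575,525:]=cv2.resize(k,(275,275),interpolation=cv2.INTER_CUBIC)
cv2.imwrite("pics/crop1.png",c[:,:,::-1])
for n,p in dict(n1=(323,247),n2=(254,261),n3=(241,191),n4=(312,177)).items():
    print(n,ray(t,p,.119).round(4), proj(s,ray(t,p,.119)).round(1))
E
```

```text
n1 [ 0.4787 -0.0074  0.119 ] [321.9 222.4]
n2 [0.4534 0.1265 0.119 ] [374.1 207. ]
n3 [0.5902 0.1512 0.119 ] [410.4 236.6]
n4 [0.6155 0.0123 0.119 ] [352.4 255.6]
```

View pics/crop1.png

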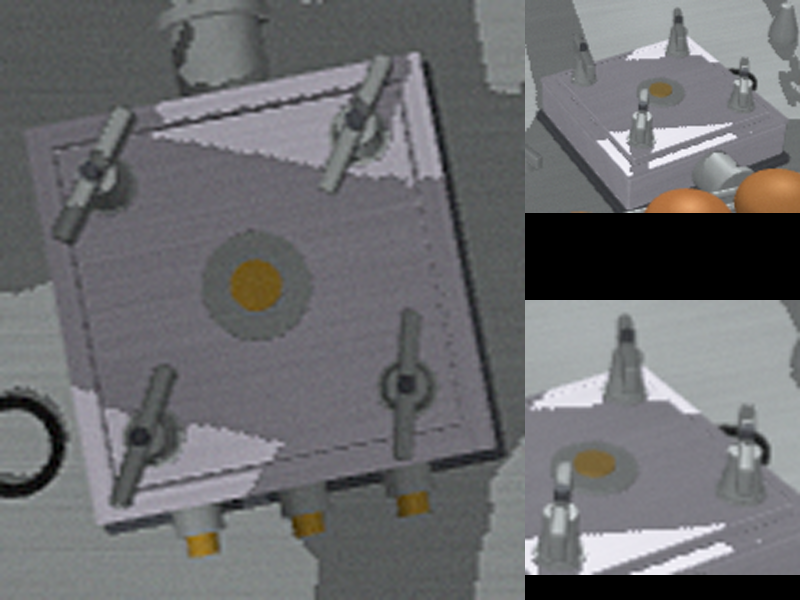

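Run:
```python
from h import *
from scipy.optimize import least_squares
t=dict(np.load("top0.npz"));s=dict(np.load("scene0.npz"))
T=lambda p:np.array(p)/3.75+[215,145]-.37
S=lambda p:(np.array(p)-[525,300])/3.235+[345,195]-.35
dots={1:(406,384),2:(140,436),3:(93,172),4:(356,118)}
tips={1:((411,312),(403,456)),2:((168,368),(122,503)),3:((126,112),(64,238)),4:((384,60),(327,188))}
sd={2:(627,335),3:(745,425),4:(563,495)}
L={1:(-.07,-.07),2:(-.07,.07),3:(.07,.07),4:(.07,-.07)}
def P(x,n,z):
    c,s_=np.cos(x[2]),np.sin(x[2]);a,b=L[n];return np.array([x[0]+c*a-s_*b,x[1]+s_*a+c*b,z])
def res(x):return np.concatenate([proj(t,P(x,n,x[3]))-T(dots[n]) for n in dots]+[[(x[3]-.119)/.004]])
r=least_squares(res,[.53,.07,.1,.119]);print(r.x,r.fun.round(2))
for n in dots:
    a,b=[ray(t,T(p),.119) for p in tips[n]];d=a-b
    print(n,P(r.x,n,0)[:2].round(4),ray(t,T(dots[n]),.119)[:2].round(4),"tipmid",((a+b)/2)[:2].round(4),"len",np.hypot(*d[:2]).round(4),"yaw",np.degrees(np.arctan2(d[1],d[0])).round(1))
    if n in sd: print("  scene",proj(s,P(r.x,n,.119)).round(1),S(sd[n]).round(1))
from bench import kinematics
from scipy.spatial.transform import Rotation as R
# joint6 vs. yaw
from bench import monitor
st=monitor.sense(); print(R.from_quat(st["ee_rot"]).as_matrix().round(3))
f=lambda y:(R.from_euler('z',y)*R.from_matrix(np.array([[0,0,1],[0,1,0],[-1,0,0]]).astype(float))).as_quat()
for n in dots:
  for y in (0,45,90,135,180,225,270,315):
    q=kinematics.ik([*P(r.x,n,0)[:2],.1],f(np.radians(y))); print(n,y,None if q is None else np.round(q,2))
```

```text
[0.5352425  0.07365318 0.17785373 0.11902274] [ 0.22 -0.03  0.17 -0.15 -0.34 -0.25 -0.06  0.43  0.01]
1 [ 0.4787 -0.0076] [ 0.4787 -0.0072] tipmid [ 0.4787 -0.0077] len 0.0744 yaw -3.9
2 [0.454  0.1302] [0.4537 0.1305] tipmid [0.454  0.1279] len 0.0734 yaw -19.2
  scene [375.7 206.9] [376.2 205.5]
3 [0.5918 0.1549] [0.5913 0.1543] tipmid [0.5897 0.1532] len 0.0732 yaw -26.5
  scene [412.3 236.6] [412.7 233.3]
4 [0.6165 0.0171] [0.6174 0.017 ] tipmid [0.6143 0.0173] len 0.0732 yaw -24.5
  scene [354.9 255.4] [356.4 254.9]
[[-0.001 -0.92   0.391]
 [-0.001  0.391  0.92 ]
 [-1.     0.    -0.001]]
1 0 [-0.26  0.37  1.8  -0.    0.97 -0.26]
1 45 [-0.26  0.37  1.8  -0.    0.97 -1.05]
1 90 [-0.26  0.37  1.8  -0.    0.97 -1.83]
1 135 [-0.26  0.37  1.8  -0.    0.97 -2.62]
1 180 [-0.26  0.37  1.8  -0.    0.97  2.88]
1 225 [-0.26  0.37  1.8  -0.    0.97  2.09]
1 270 [-0.26  0.37  1.8  -0.    0.97  1.31]
1 315 [-0.26  0.37  1.8  -0.    0.97  0.52]
2 0 [ 0.03  0.35  1.82 -0.    0.97  0.03]
2 45 [ 0.03  0.35  1.82 -0.    0.97 -0.75]
2 90 [ 0.03  0.35  1.82 -0.    0.97 -1.54]
2 135 [ 0.03  0.35  1.82 -0.    0.97 -2.33]
2 180 None
2 225 [ 0.03  0.35  1.82 -0.    0.97  2.39]
2 270 [ 0.03  0.35  1.82 -0.    0.97  1.6 ]
2 315 [ 0.03  0.35  1.82 -0.    0.97  0.82]
3 0 [ 0.06  0.62  1.38 -0.    1.14  0.06]
3 45 [ 0.06  0.62  1.38 -0.    1.14 -0.72]
3 90 [ 0.06  0.62  1.38 -0.    1.14 -1.51]
3 135 [ 0.06  0.62  1.38 -0.    1.14 -2.29]
3 180 None
3 225 [ 0.06  0.62  1.38 -0.    1.14  2.42]
3 270 [ 0.06  0.62  1.38 -0.    1.14  1.64]
3 315 [ 0.06  0.62  1.38 -0.    1.14  0.85]
4 0 [-0.16  0.63  1.36 -0.    1.14 -0.16]
4 45 [-0.16  0.63  1.36 -0.    1.14 -0.95]
4 90 [-0.16  0.63  1.36 -0.    1.14 -1.73]
4 135 [-0.16  0.63  1.36 -0.    1.14 -2.52]
4 180 None
4 225 [-0.16  0.63  1.36 -0.    1.14  2.19]
4 270 [-0.16  0.63  1.36 -0.    1.14  1.41]
4 315 [-0.16  0.63  1.36 -0.    1.14  0.62]
```

```bash
cat >> h.py <<'E'
from bench import env,kinematics,monitor
from scipy.spatial.transform import Rotation as R
N={1:(.4787,-.0076,-3.9),2:(.4540,.1302,-19.2),3:(.5918,.1549,-26.5),4:(.6165,.0171,-24.5)}
B=np.array([[0,0,1],[0,1,0],[-1,0,0]]).astype(float)
f=lambda y:(R.from_euler('z',y)*R.from_matrix(B)).as_quat()
def st(tag=""):
    s=monitor.sense();y=R.from_matrix(R.from_quat(s["ee_rot"]).as_matrix()@B.T).as_euler('zyx')[0]
    print(tag,"t%.2f"%s["clock"],"p",s["position"].round(4),"yaw%.3f"%y,"F",s["contact_force"].round(1),"M",s["ft_torque"].round(3),"gap%.3f"%s["finger_gap"],"q6 %.3f e6 %.3f"%(s["joints"][5],s["joint_efforts"][5]),flush=True)
    return s
def grip(n,z=.099):
    x,y,b=N[n];yaw=np.radians(b+90)
    env.reach([x,y,.165],f(yaw)); st("above")
    hit=env.movel([x,y,z],velocity=.12,guard=10); print("hit",hit); st("down")
    env.close_gripper(45); return st("shut")
E
python3 - <<'E'
from h import *
grip(1)
from bench import eyes
fr=eyes.grab_frame("scene");cv2.imwrite("pics/g1.png",cv2.resize(fr["frame"][150:300,240:440],(800,600))[:,:,::-1])
st()
E
```

```text
above t2.13 p [ 0.4788 -0.007   0.1651] yaw1.503 F [0.5 0.2 0.2] M [-0.022 -0.002 -0.014] gap1.002 q6 -1.764 e6 -0.005
hit False
down t2.83 p [ 0.4791 -0.0075  0.0996] yaw1.503 F [-0.  -0.6  1.2] M [-0.062  0.012 -0.016] gap1.004 q6 -1.764 e6 0.001
shut t3.47 p [ 0.4789 -0.0069  0.0995] yaw1.503 F [-0.7  5.7  5.3] M [0.89  0.083 0.013] gap0.221 q6 -1.764 e6 -0.004
 t3.52 p [ 0.4789 -0.0069  0.0995] yaw1.503 F [-0.2  5.3  6.1] M [ 0.87   0.109 -0.005] gap0.221 q6 -1.764 e6 -0.004
```

View pics/g1.png

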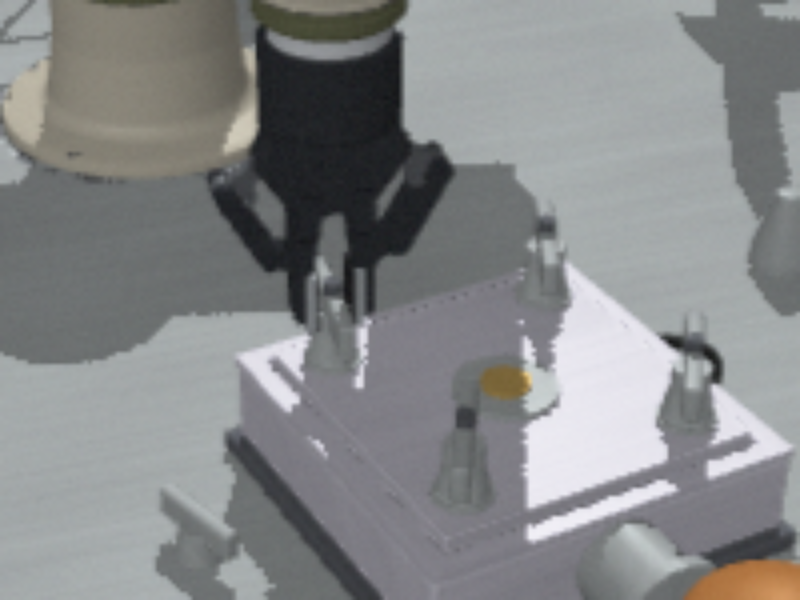

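Run:
```python
from h import *
env.release(); env.movel([N[1][0],N[1][1],.108],velocity=.1); env.close_gripper(45); st("z108")
```

```text
z108 t5.11 p [ 0.479  -0.007   0.1089] yaw1.503 F [-2.4  5.2  9.4] M [ 0.876  0.242 -0.016] gap0.103 q6 -1.764 e6 -0.009
```

```bash
cat >> h.py <<'E'
def turn(c,d):
    """c: dict x,y,z,yaw target; turn clockwise by d, sinking with the thread"""
    c["yaw"]-=d; c["z"]-=.008*d/2/np.pi
    env.reach([c["x"],c["y"],c["z"]],f(c["yaw"]))
    s=st("%.3f"%(c["yaw0"]-c["yaw"])); return s
def comply(c,s,k=1/15e3):
    c["x"]+=np.clip(s["contact_force"][0]*k,-.0008,.0008); c["y"]+=np.clip(s["contact_force"][1]*k,-.0008,.0008)
E
python3 - <<'E'
from h import *
import json
x,y,b=N[1]; c=dict(x=x,y=y,z=.108,yaw=np.radians(b+90));c["yaw0"]=c["yaw"]
c["y"]+=.0005
for d in(.25,.4,.6):
    s=turn(c,d); comply(c,s)
json.dump(c,open("c.json","w"));print(c)
E
```

```text
0.250 t5.46 p [ 0.479  -0.007   0.1085] yaw1.253 F [-3.1  1.5  9.2] M [0.298 0.463 0.014] gap0.101 q6 -1.513 e6 0.240
0.650 t5.92 p [ 0.4787 -0.0071  0.1081] yaw0.853 F [-3.6  0.2  9.8] M [0.088 0.563 0.037] gap0.100 q6 -1.113 e6 0.170
1.250 t6.55 p [ 0.4783 -0.0071  0.1072] yaw0.253 F [-3.3  0.2  9.4] M [0.018 0.758 0.067] gap0.098 q6 -0.513 e6 0.129
{'x': np.float64(0.47803786006712073), 'y': np.float64(-0.006974042229883318), 'z': 0.10640845056908103, 'yaw': np.float64(0.2527284859671177), 'yaw0': np.float64(1.5027284859671177)}
```

```bash
cat >> h.py <<'E'
import json
def snug(c,at):
    """small steps until the torque reaches 0.36 Nm; at: angle already turned"""
    while True:
        a=c["yaw0"]-c["yaw"]
        if a>3.75: print("NO STOP");break
        s=turn(c,.05); comply(c,s)
        m=s["ft_torque"][2]
        if m>.2:
            env.hold(.1); s=st("  h"); m=s["ft_torque"][2]
        if m>.36: break
    json.dump(c,open("c.json","w"))
E
python3 - <<'E'
from h import *
c=json.load(open("c.json"))
for d in(.6,.6): comply(c,turn(c,d))
snug(c,0)
E
```

```text
1.850 t7.17 p [ 0.4779 -0.0069  0.1065] yaw-0.347 F [-3.4  1.4 10.2] M [0.185 0.917 0.023] gap0.101 q6 0.087 e6 0.130
2.450 t7.80 p [ 0.4777 -0.0066  0.1058] yaw-0.947 F [-5.1  1.5 11.6] M [0.494 0.966 0.118] gap0.100 q6 0.687 e6 0.132
2.500 t8.05 p [ 0.4776 -0.0066  0.1058] yaw-0.997 F [-3.   1.8 10.6] M [0.479 0.764 0.036] gap0.098 q6 0.737 e6 0.193
2.550 t8.30 p [ 0.4775 -0.0066  0.1057] yaw-1.047 F [-2.3  1.6 11. ] M [0.412 0.577 0.119] gap0.100 q6 0.787 e6 0.193
2.600 t8.55 p [ 0.4775 -0.0065  0.1056] yaw-1.097 F [-2.4  1.5  9.9] M [0.388 0.486 0.042] gap0.098 q6 0.837 e6 0.194
2.650 t8.80 p [ 0.4775 -0.0064  0.1056] yaw-1.147 F [-1.  1. 10.] M [0.36  0.405 0.056] gap0.104 q6 0.888 e6 0.194
2.700 t9.05 p [ 0.4775 -0.0064  0.1056] yaw-1.197 F [-0.   0.4  9.7] M [0.345 0.359 0.087] gap0.102 q6 0.938 e6 0.194
2.750 t9.30 p [ 0.4775 -0.0064  0.1055] yaw-1.247 F [0.2 1.8 9.8] M [0.357 0.332 0.088] gap0.101 q6 0.988 e6 0.194
2.800 t9.55 p [ 0.4775 -0.0063  0.1055] yaw-1.297 F [-1.5  0.9  9.8] M [0.32  0.341 0.099] gap0.099 q6 1.038 e6 0.195
2.850 t9.80 p [ 0.4774 -0.0062  0.1054] yaw-
[... 1029 characters left out ...]
.05 p [ 0.4775 -0.0059  0.1049] yaw-1.797 F [-0.3 -0.3  9.5] M [0.177 0.01  0.092] gap0.099 q6 1.539 e6 0.199
3.350 t12.30 p [ 0.4775 -0.0059  0.1049] yaw-1.847 F [0.2 0.7 9.1] M [0.228 0.01  0.164] gap0.097 q6 1.589 e6 0.282
3.400 t12.55 p [ 0.4776 -0.0059  0.1049] yaw-1.897 F [-0.6  1.6 10.7] M [0.297 0.003 0.28 ] gap0.096 q6 1.639 e6 0.405
  h t12.65 p [ 0.4776 -0.0059  0.1049] yaw-1.897 F [ 0.1  0.9 10.2] M [0.262 0.012 0.214] gap0.102 q6 1.638 e6 0.294
3.450 t12.90 p [ 0.4776 -0.0058  0.1049] yaw-1.947 F [ 0.2  0.8 10.2] M [ 0.23  -0.013  0.4  ] gap0.100 q6 1.689 e6 0.526
  h t13.00 p [ 0.4776 -0.0058  0.1049] yaw-1.946 F [ 0.1 -0.7  8.7] M [0.238 0.006 0.43 ] gap0.100 q6 1.688 e6 0.415
```

```bash
cat >> h.py <<'E'
def tighten(n):
    x,y,b=N[n]; N[n]=(x-.001,y+.0012,b); s=grip(n,.108)
    if not .07<s["finger_gap"]<.14: print("BAD GRIP"); return
    c=dict(x=N[n][0],y=N[n][1],z=.108,yaw=np.radians(b+90));c["yaw0"]=c["yaw"]; comply(c,s)
    for d in(.25,.4,.6,.6,.6):
        s=turn(c,d); comply(c,s)
        if s["ft_torque"][2]>.3: print("EARLY"); return json.dump(c,open("c.json","w"))
    snug(c,0)
def leave():
    env.release(); p=monitor.sense()["position"]; env.movel([p[0],p[1],.165],velocity=.15); st("left")
E
python3 - <<'E'
from h import *
leave(); tighten(3)
E
```

```text
left t14.28 p [ 0.4761 -0.0055  0.1643] yaw-1.947 F [-0.1  0.1 -0.1] M [ 0.039 -0.054  0.029] gap1.000 q6 1.689 e6 -0.000
above t16.61 p [0.5908 0.1559 0.1649] yaw1.108 F [-0.1  0.3  0.7] M [ 0.035 -0.007 -0.016] gap1.000 q6 -1.041 e6 -0.006
hit False
down t17.23 p [0.5912 0.1561 0.1087] yaw1.108 F [ 0.5 -0.4  0.3] M [-0.008  0.035  0.001] gap1.002 q6 -1.041 e6 0.001
shut t17.92 p [0.5911 0.1563 0.1086] yaw1.108 F [-0.3  1.4  4.8] M [ 0.214  0.039 -0.04 ] gap0.096 q6 -1.041 e6 -0.016
0.250 t18.27 p [0.5911 0.1563 0.1083] yaw0.858 F [-0.2  0.6  5.7] M [0.152 0.038 0.061] gap0.101 q6 -0.791 e6 0.243
0.650 t18.73 p [0.5911 0.1563 0.1078] yaw0.458 F [0.2 1.  6. ] M [0.117 0.042 0.065] gap0.097 q6 -0.391 e6 0.173
1.250 t19.36 p [0.591  0.1563 0.107 ] yaw-0.142 F [-0.4  0.8  5.7] M [0.078 0.163 0.085] gap0.100 q6 0.209 e6 0.132
1.850 t19.98 p [0.591  0.1563 0.1063] yaw-0.742 F [0.  0.4 6.5] M [0.031 0.169 0.089] gap0.101 q6 0.809 e6 0.133
2.450 t20.61 p [0.5909 0.1564 0.1056] yaw-1.342 F [-0.4 -0.4  6.8] M [0.039 0.289 0.066] gap0.099 q6 1.409 e6 0.136
2.500 t20.86 p [0.591  0.1564 0.1055]
[... 995 characters left out ...]
e6 0.200
2.950 t23.11 p [0.5909 0.1565 0.1051] yaw-1.842 F [-0.8  0.4  6.3] M [0.097 0.036 0.098] gap0.099 q6 1.909 e6 0.201
3.000 t23.36 p [0.5909 0.1565 0.105 ] yaw-1.892 F [ 0.1 -0.4  6.8] M [ 0.063 -0.016  0.103] gap0.099 q6 1.959 e6 0.226
3.050 t23.61 p [0.5909 0.1565 0.105 ] yaw-1.941 F [ 0.3 -0.1  6.7] M [0.05  0.025 0.227] gap0.096 q6 2.009 e6 0.349
  h t23.71 p [0.5909 0.1565 0.105 ] yaw-1.941 F [0.5 0.5 7.2] M [ 0.072 -0.01   0.269] gap0.099 q6 2.009 e6 0.239
3.100 t23.96 p [0.5909 0.1565 0.105 ] yaw-1.991 F [0.5 0.5 7.3] M [0.073 0.09  0.369] gap0.101 q6 2.059 e6 0.470
  h t24.06 p [0.5909 0.1565 0.105 ] yaw-1.991 F [-0.2  0.5  7.7] M [0.023 0.073 0.379] gap0.100 q6 2.059 e6 0.360
```

```bash
python3 - <<'E' | cut -c1-175
from h import *
leave(); tighten(2)
E
```

```text
left t25.34 p [0.59   0.1565 0.1642] yaw-1.992 F [ 0.1 -0.1  0.5] M [ 0.04  -0.002  0.054] gap0.998 q6 2.059 e6 -0.000
above t28.08 p [0.4531 0.1314 0.1649] yaw1.235 F [0.4 0.  0.3] M [ 0.001 -0.021  0.004] gap1.000 q6 -1.202 e6 -0.004
hit False
down t28.71 p [0.4534 0.1314 0.1085] yaw1.236 F [ 0.7 -0.3 -0.1] M [-0.044 -0.035 -0.036] gap0.999 q6 -1.202 e6 0.001
shut t29.39 p [0.4534 0.1315 0.1086] yaw1.236 F [-0.8  1.4  5.4] M [-0.015  0.142  0.021] gap0.101 q6 -1.202 e6 -0.013
0.250 t29.74 p [0.4533 0.1315 0.1083] yaw0.985 F [-0.7 -0.2  5.8] M [-0.05   0.159  0.062] gap0.102 q6 -0.952 e6 0.243
0.650 t30.21 p [0.4533 0.1315 0.1078] yaw0.586 F [-0.4 -0.1  4.7] M [-0.021  0.117  0.01 ] gap0.102 q6 -0.552 e6 0.172
1.250 t30.83 p [0.4533 0.1315 0.1071] yaw-0.014 F [ 0.3 -0.6  6.4] M [-0.147  0.148  0.111] gap0.101 q6 0.048 e6 0.130
1.850 t31.46 p [0.4533 0.1314 0.1063] yaw-0.614 F [-0.5 -0.7  6.4] M [-0.043  0.19   0.098] gap0.100 q6 0.648 e6 0.130
2.450 t32.08 p [0.4533 0.1314 0.1055] yaw-1.214 F [-0.6 -0.5  5.7] M [0.017 0.147 0.081] gap0.102 q6 1.248 e6 0.132
2.500 t32.33 p [0.4533 0.
[... 1248 characters left out ...]
e6 0.193
3.050 t35.08 p [0.4532 0.1315 0.1049] yaw-1.814 F [-0.8 -0.9  6.8] M [0.033 0.052 0.105] gap0.100 q6 1.848 e6 0.194
3.100 t35.33 p [0.4532 0.1315 0.1049] yaw-1.864 F [0.2 0.3 7. ] M [ 0.098 -0.004  0.176] gap0.102 q6 1.897 e6 0.318
3.150 t35.58 p [0.4532 0.1315 0.1048] yaw-1.914 F [-0.4  0.6  7. ] M [0.03  0.083 0.331] gap0.103 q6 1.947 e6 0.439
  h t35.68 p [0.4532 0.1315 0.1049] yaw-1.914 F [-0.9 -0.2  7.4] M [0.119 0.093 0.31 ] gap0.100 q6 1.947 e6 0.328
3.200 t35.93 p [0.4532 0.1315 0.1048] yaw-1.963 F [-1.1  0.9  7.3] M [0.01  0.11  0.474] gap0.098 q6 1.997 e6 0.559
  h t36.03 p [0.4532 0.1315 0.1048] yaw-1.963 F [-0.3 -0.6  7.3] M [0.075 0.093 0.456] gap0.095 q6 1.997 e6 0.448
```

```bash
python3 - <<'E' | cut -c1-175
from h import *
leave(); tighten(4)
E
```

```text
left t37.32 p [0.4522 0.1314 0.1644] yaw-1.964 F [-0.8  1.  -0.8] M [ 0.013  0.067 -0.042] gap1.002 q6 1.998 e6 0.000
above t40.09 p [0.6154 0.0184 0.165 ] yaw1.143 F [ 0.3 -0.3  0.8] M [-0.087  0.043 -0.051] gap0.997 q6 -1.303 e6 -0.004
hit False
down t40.72 p [0.6159 0.0183 0.1087] yaw1.143 F [ 0.4 -0.6  1.6] M [-0.046  0.025 -0.012] gap0.998 q6 -1.303 e6 0.001
shut t41.40 p [0.6158 0.0185 0.1085] yaw1.143 F [0.  1.9 3.9] M [ 0.325 -0.07  -0.011] gap0.099 q6 -1.303 e6 0.001
0.250 t41.75 p [0.6158 0.0185 0.1081] yaw0.897 F [0.1 2.  6. ] M [ 0.391 -0.076 -0.037] gap0.100 q6 -1.057 e6 0.322
0.650 t42.22 p [0.6158 0.0186 0.1076] yaw0.498 F [0.4 1.7 5.4] M [ 0.305 -0.071  0.073] gap0.097 q6 -0.657 e6 0.174
1.250 t42.84 p [0.6159 0.0187 0.1069] yaw-0.102 F [0.5 1.4 4.6] M [ 0.304 -0.109  0.051] gap0.101 q6 -0.057 e6 0.132
1.850 t43.47 p [0.6159 0.0187 0.1062] yaw-0.702 F [1.6 0.3 4.9] M [ 0.228 -0.085  0.032] gap0.098 q6 0.543 e6 0.132
2.450 t44.09 p [0.616  0.0187 0.1054] yaw-1.302 F [1.2 1.3 4.7] M [ 0.235 -0.1    0.047] gap0.098 q6 1.143 e6 0.132
2.500 t44.34 p [0.616  0.0187 0.1053] 
[... 879 characters left out ...]
3 e6 0.196
2.900 t46.34 p [0.6161 0.0187 0.105 ] yaw-1.752 F [ 0.8 -0.4  6.4] M [0.11  0.056 0.237] gap0.099 q6 1.593 e6 0.299
  h t46.44 p [0.6161 0.0187 0.105 ] yaw-1.752 F [ 0.4 -0.3  6.2] M [0.07  0.059 0.193] gap0.104 q6 1.593 e6 0.188
2.950 t46.69 p [0.6161 0.0187 0.1049] yaw-1.802 F [-0.7  0.   6.7] M [0.066 0.066 0.26 ] gap0.105 q6 1.643 e6 0.419
  h t46.79 p [0.6161 0.0187 0.1049] yaw-1.802 F [-0.8  0.8  7.6] M [0.086 0.063 0.297] gap0.102 q6 1.643 e6 0.309
3.000 t47.04 p [0.6161 0.0187 0.105 ] yaw-1.852 F [-0.2  0.2  6.7] M [0.088 0.084 0.402] gap0.098 q6 1.693 e6 0.539
  h t47.14 p [0.6161 0.0187 0.1049] yaw-1.851 F [-0.4 -0.2  7.1] M [0.08  0.029 0.436] gap0.097 q6 1.692 e6 0.429
```

Run:
```python
from h import *
from bench import eyes
leave(); s=monitor.sense()["position"]; env.movel([s[0]-.12,s[1],.30],velocity=.2); st("clear")
a=eyes.grab_frame("scene")["frame"];b=eyes.grab_frame("top")["frame"]
cv2.imwrite("pics/end.png",np.hstack([cv2.resize(a[150:350,250:450],(400,400)),cv2.resize(b[140:310,190:360],(400,400))])[:,:,::-1])
```

```text
left t48.42 p [0.6154 0.019  0.1642] yaw-1.857 F [ 0.2 -0.6 -0. ] M [ 0.011  0.049 -0.019] gap0.996 q6 1.698 e6 -0.000
clear t49.48 p [0.4955 0.019  0.2989] yaw-1.857 F [ 0.6 -0.3 -0.5] M [-0.049 -0.024  0.022] gap1.002 q6 1.658 e6 -0.002
```

View pics/end.png

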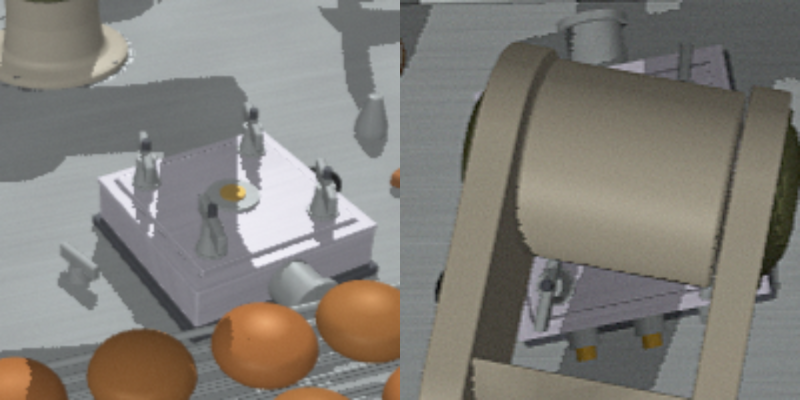

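The scene half of the picture shows all four nuts upright and turned, the plate level in its recess, and the spare nut undisturbed. The gripper touches nothing. In the top half, the arm hides most of the pump.

```bash
python3 -c "
from bench import job;print(job.hand_in())"
```

```text
the job is handed in; nothing more can be done
None
```

All four wing nuts are tightened and the job is handed in, at about 50 s of the 64 s allowed. I went crosswise, 1, 3, 2, 4, gripping each bar from above and turning it clockwise until the torque climbed.

| Nut | Turned (rad) | Last wrist torque (Nm) |
|---|---|---|
| 1 | 3.45 | 0.43 |
| 3 | 3.10 | 0.38 |
| 2 | 3.20 | 0.46 |
| 4 | 3.00 | 0.44 |

- **Torque:** the aim was 0.3 Nm or a little more, and every reading stayed well below the 0.9 Nm stripping limit. The last-joint torque agreed with the wrist readings.
- **First grip on nut 1:** it was too low and closed on the hub, at about 19 mm. I opened, raised the gripper 9 mm and regripped on the bar.
- **Nut positions:** the gripper settled about 1.5 mm from my camera estimate of nut 1, so I applied that offset to the other three.
- **Final check:** the last picture showed the plate looking level and the nearby spare nut in place, with the gripper clear and reading no contact force. The arm hid most of the top view, and that picture covered only the area around the pump. I did not re-feel nuts 1, 3 and 2 after the last one was tightened.

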